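# Finish the lot and slide the carrier to the handover place

## Robot

A 6-joint arm with a two-finger parallel gripper is mounted at the origin on the work surface. World frame = base frame: x ahead of the robot, y to its left, z up, the work surface at z = 0. Lengths are in m, angles in degrees, forces in N, time in s.
With the tool pointing down it reaches from about 0.35 to 0.875 m from the base axis. Payload 4.2 kg.
Tool frame: the origin (TCP) lies midway between the tips of the shut fingers; the grasp point (between the pads) lies 19 mm behind it (r.pinch_z is the distance from the TCP to the grasp point, in m); z points along the fingers, y is the line along which they close (so a half turn about z gives the same grasp; the last joint's range is limited). The gripper opens to 87 mm and grips with 3 to 60 N. Pads are 19 mm wide; open, the fingers measure 117 mm over their backs; the gripper's body (75 mm by 190 mm) begins 51 mm behind the grasp point.
Start: joints at [82.54, 22.042, 0.453, 0, -68.411, -14.817], TCP at [0.237, 0.578, 0.223] pointing down, gripper open.
Joint ranges: [-179.83, 179.83], [-69.29, 118.12], [-61.27, 80.66], [-181.25, 117.63], [-171.15, -9.14], [-177.46, 177.46]. Speed limits (degrees/s): [159.86, 159.86, 180, 180, 180, 180].

## Interface

Orientations are given as a 3x3 rotation matrix whose columns are the frame's x, y, z axes.
In Python, from station import r, imaging, models gives the robot as it stands. The module is installed in compiled form; this text tells all that it offers.
- The arm moves only by the tool apply_moves, never from a script. Its argument "moves" is a list of rows, each a list of 2 entries, a list of its own where there are three numbers: the shift along the tool's x, y, z in m, then the turn about the tool's z in degrees. A call has 1 to 5 rows; each row shifts and turns the commanded pose from where the row before left it, along the tool's axes as they then stand; what a row does not reach is not made up. A row lasts 1/12 s, in which the tool goes at most 41.7 mm and 7.16 degrees, less where a joint would pass 70% of its speed; a pose out of reach is approached as far as the arm can. A call is refused whole if a number of a shift passes 0.0417 or a number of a turn 7.16, either way. A call with a gripper value outside its range is refused whole. "hand" is the finger opening in m, from 0 to 0.087, set as the call begins (left out, the last holds). The fingers move at their own pace and stop on an object; the grip force is fixed at half the most. Time passes only in rows, so rows that do not move let the fingers close. It gives the time, the measured TCP pose, the force, the opening and the grip force at its end, in the units of the state.
- r.sense(): the state, without advancing time (a new reading comes with each control period).
- imaging.capture(name): name is "scene" or "side" or "wrist"; returns a dict with "frame" (480x640x3 uint8, blue, green, red), "intrinsics" (3x3 intrinsics, pixels), "dist" ([k1, k2, p1, p2, k3] as OpenCV has them; the pictures are not rectified), "eye" and "orientation" of the camera in the world. Camera axes: x right, y down, z forward; pixel columns grow to the right and rows downward; lengths in m; the calibration is good to about 2 mm. A picture is of the moment at which its call begins. There is no depth.
- r.finish_job(): hands the job in; it is judged then, once.
Trained networks look in a picture, given as the dict that the camera call returned (one of the last four; its "shot" number tells which), for a name from the list of things; names that differ only in an ending like _2 or _b are one class to them, and where a whole thing is asked for, a point or a joint stands for the part that bears it (a point fixed in the world has none). Each returns a list of dicts, best first, with "confidence" (0 to 1); they miss things now and then, are a little off and sometimes report something else, mostly with a low value. They report only what shows in the picture. A call takes as long as a camera call. They do not tell look-alikes from the thing itself.
- models.cut_out(picture, target): "region" (480x640 bool, what is visible of it) and "extent" ([left, top, width, height] as shares, 0 to 1, of the picture: columns of its width, rows of its height, round what is visible of it).
- models.place_of(picture, target): "at" ([column, row] as shares, 0 to 1, of the picture: columns of its width, rows of its height: a listed point, or the origin of a listed thing).
The state is a dict: "time_s": time; "joints": joint angles; "joint_velocities": joint speeds; "effort": joint torques, N m; "tcp_pos": TCP position; "ee_rot": TCP orientation; "wrist_force": force on the tool from outside, world axes, zero at the start; "moment": the same for the moment, N m; "gripper_width": opening from 0.0 (shut) to 1.0 (fully open); "gripper_force": force on a finger pad.
Only numpy, scipy, OpenCV 4.12 (cv2) and the standard library are available. Lean on these libraries where they do the work, as an engineer would, in place of code of your own. Each camera call takes 0.05 s, during which the arm holds its last target. There are 200 camera calls.

## Task

Complete the lot on the cream carrier tray: set the one remaining loose housing (the one without a red sticker) down squarely on top of the shorter pile, flush with the pile and without dropping it. Then slide the carrier along the bench, never lifting or tipping it, to sit square inside the yellow corner marks, with both piles still straight and in place. Leave the red-stickered reject and everything else on the bench where it is.

Things in the scene. Friction and masses are not known exactly. Their poses are not given: they have to be found in the camera images.
- carrier: Cream flat carrier tray, 200 (its x) x 120 mm (its y), floor 8 mm thick, 4 mm wide lip to 14 mm above the bench. About 0.4 kg, 0.76 kg full; stands loose in the white marks and slides under a few newtons. A steel U-handle stands across its -x end, nearest the robot. Two loose piles of housings stand on it, their 64 mm sides along its y. Origin: centre of its underside; z up.
- handle (a point): Middle of the handle's grip bar: round, 12 mm thick, along the carrier's y, free for 70 mm (posts 42 mm either side of the middle); its axis is 52 mm above the bench, 84 mm from the carrier's middle towards -x. 41 mm is free between bar and near pile, 38 mm below the bar down to the tray floor. Axes parallel to the carrier's.
- seat_near (a point): Place of the near pile (beside the handle) on the tray floor, 8 mm above the bench, 14 mm from the carrier's middle towards -x. Axes parallel to the carrier's.
- seat_far (a point): Place of the far pile on the tray floor, 8 mm above the bench, 64 mm from the carrier's middle towards +x. 32 mm is free between the piles. Axes parallel to the carrier's.
- mark_work: Work place: four white tape corners on the bench, 216 x 136 mm clear inside (x along its long side). The carrier starts here. Flat. Origin: its centre, on the bench.
- mark_done: Handover place for finished lots: four yellow tape corners on the bench, 216 x 136 mm clear inside (x along its long side, pointing away from the robot), to the left or the right of the work place. Flat. Origin: its centre, on the bench.
- mark_rework: Rework place: four red tape corners on the bench, same size, on the other side of the work place; the reject lies in it. Flat. Origin: its centre, on the bench.
- last: Black plastic current-transformer housing, 46 (its x) x 64 (its y) x 24 mm high (z), a 28 mm round hole with a thin silver rim through its middle, brass terminals along one short end. Origin: centre of its underside, z up. The remaining one of the lot, 60 g, lying flat on the bench beyond the yellow or red marks, at the far left or right. On the pile its ends may point either way.
- near_1: Black plastic current-transformer housing, 46 (its x) x 64 (its y) x 24 mm high (z), a 28 mm round hole with a thin silver rim through its middle, brass terminals along one short end. Origin: centre of its underside, z up. Bottom of the near pile (three high).
- near_2: Black plastic current-transformer housing, 46 (its x) x 64 (its y) x 24 mm high (z), a 28 mm round hole with a thin silver rim through its middle, brass terminals along one short end. Origin: centre of its underside, z up. Middle of the near pile.
- near_3: Black plastic current-transformer housing, 46 (its x) x 64 (its y) x 24 mm high (z), a 28 mm round hole with a thin silver rim through its middle, brass terminals along one short end. Origin: centre of its underside, z up. Top of the near pile.
- far_1: Black plastic current-transformer housing, 46 (its x) x 64 (its y) x 24 mm high (z), a 28 mm round hole with a thin silver rim through its middle, brass terminals along one short end. Origin: centre of its underside, z up. Bottom of the far, shorter pile (two high).
- far_2: Black plastic current-transformer housing, 46 (its x) x 64 (its y) x 24 mm high (z), a 28 mm round hole with a thin silver rim through its middle, brass terminals along one short end. Origin: centre of its underside, z up. Top of the far, shorter pile: its top is 56 mm above the bench; the remaining housing goes on it.
- reject: A reject, not part of the lot: the same black housing (46 x 64 x 24 mm) with a round red sticker on top, lying in the red marks. Leave alone. Origin: centre of its underside.
- screw_dish: Small round steel dish of screws, 68 mm across, 16 mm high. Leave alone. Origin: centre of its underside.
- driver: Hand screwdriver lying behind the marked places, 190 mm long, blue 32 mm thick handle. Leave alone. Origin: on the bench under the handle, 70 mm from its butt end; x points to the tip.
- dispenser: Pale bottle with blue cap, 64 mm across, 130 mm high, behind the marked places. Leave alone. Origin: centre of its underside.
Things that resemble listed ones, but are neither listed nor needed, are in the scene too. Leave any black look-alike of the carrier alone.

How it is judged:
By the outcome, as a careful person would: the job done as asked, in the order asked, and still so for the second after the job is handed in, with the robot touching nothing.
It also fails if it takes over 58 s, if anything falls off the work surface, if the arm or the gripper's body presses on something with over 40 N, if the wrist force passes 120 N, or if a joint passes its speed limit or range.

## Working session

There is one attempt and no reset: what is moved stays moved. The work goes in short steps, Python scripts to look and compute and a tool call to move; the robot and the scene stay as the last step left them, time stands still between calls to the robot, and variables do not carry over. Pictures are saved under pics/ and viewed, at most 10 in all, crops included, and the job is handed in when it is done.

Besides the shell and the picture viewer there is one more tool, called after ">>>" as name([rows], argument=value, ...), one row to a line, values as JSON. apply_moves: Moves the arm, as the interface text tells. Its arguments: {"type":"object","properties":{"moves":{"type":"array"},"hand":{"type":"number"}},"required":["moves"]}

```bash
mkdir -p pics; cat > h.py <<'E'
import numpy as np, cv2
from station import r, imaging, models
def ray(c,px):
    u=cv2.undistortPoints(np.array([[px]],float),np.array(c["intrinsics"]),np.array(c["dist"],float))[0,0]
    return np.array(c["eye"]),np.array(c["orientation"])@np.array([u[0],u[1],1.])
def onz(c,px,z):
    e,d=ray(c,px); return (e+d*(z-e[2])/d[2])
def proj(c,P):
    R=np.array(c["orientation"]).T; t=-R@np.array(c["eye"])
    return cv2.projectPoints(np.array(P,float).reshape(-1,3),cv2.Rodrigues(R)[0],t,np.array(c["intrinsics"]),np.array(c["dist"],float))[0][:,0]
E
python3 - <<'E'
from h import *
for n in ["scene","side"]:
    c=imaging.capture(n); cv2.imwrite(f"pics/{n}0.png",c["frame"]); print(n,c["eye"],np.round(c["orientation"],2).tolist())
    for t,z in [("carrier",0),("handle",.052),("seat_near",.008),("seat_far",.008),("mark_work",0),("mark_done",0),("mark_rework",0),("last",0),("reject",0)]:
        for d in models.place_of(c,t)[:3 if t!="last" else 8]:
            p=np.array(d["at"])*[640,480]; print(t,round(d["confidence"],2),p.round(),onz(c,p,z).round(3)[:2])
E
```

```text
scene [1.3225246  0.73011341 0.9721112 ] [[-0.68, 0.48, -0.56], [0.73, 0.42, -0.53], [-0.02, -0.77, -0.64]]
carrier 0.96 [516. 279.] [0.279 0.353]
carrier 0.8 [328. 182.] [ 0.278 -0.245]
carrier 0.78 [324. 272.] [ 0.56 -0.  ]
handle 0.97 [507. 286.] [0.37 0.37]
handle 0.89 [347. 237.] [ 0.474 -0.004]
handle 0.69 [359. 172.] [ 0.241 -0.163]
seat_near 0.94 [332. 182.] [ 0.281 -0.229]
seat_near 0.58 [328. 268.] [0.55  0.002]
seat_near 0.56 [511. 278.] [0.294 0.346]
seat_far 0.92 [518. 263.] [0.234 0.332]
seat_far 0.81 [306. 175.] [ 0.303 -0.308]
seat_far 0.68 [308. 282.] [0.616 0.001]
last 0.67 [479. 350.] [0.524 0.403]
reject 0.57 [252. 229.] [ 0.565 -0.248]
side [ 0.17773161 -0.63419423  0.84493712] [[0.88, -0.33, 0.33], [-0.47, -0.65, 0.6], [0.02, -0.69, -0.73]]
carrier 0.89 [331. 257.] [0.563 0.01 ]
carrier 0.84 [252. 412.] [ 0.28  -0.231]
carrier 0.61 [157. 200.] [0.289 0.348]
handle 0.78 [216. 371.] [ 0.249 -0.163]
handle 0.64 [296. 257.] [0.478 0.002]
seat_near 0.87 [252. 407.] [ 0.283 -0.227]
seat_near 0.86 [328. 255.] [0.556 0.01 ]
seat_near 0.82 [158. 195.] [0.295 0.353]
seat_far 0.91 [281. 435.] [ 0.304 -0.292]
seat_far 0.71 [131. 208.] [0.227 0.338]
seat_far 0.7 [359. 244.] [0.628 0.008]
last 0.55 [244. 159.] [0.525 0.395]
reject 0.65 [407. 452.] [ 0.47  -0.408]
reject 0.63 [395. 346.] [ 0.562 -0.233]
```

View pics/scene0.png

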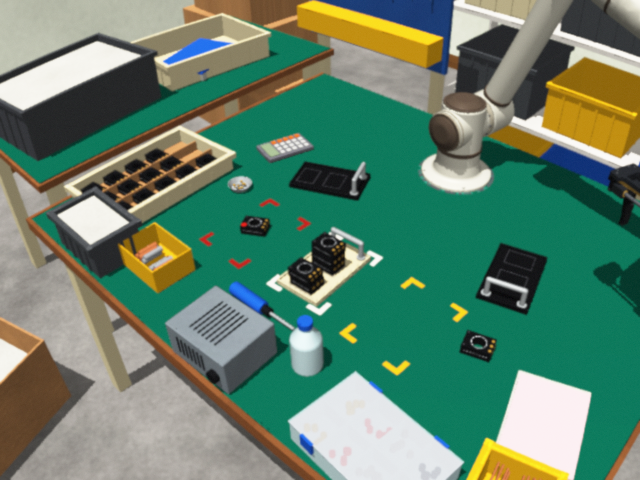

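View pics/side0.png

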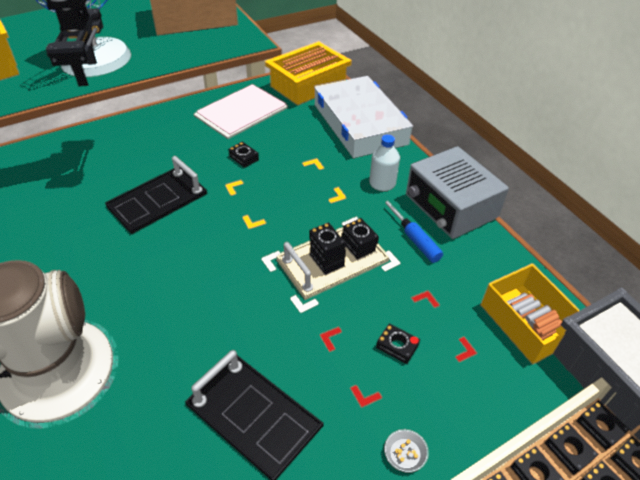

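The carrier stands in the white marks at about (325,275) in the scene view. The yellow marks are to its left, around (405,325). The loose housing lies beyond them at (479,345). Next I'll refine these poses.

```bash
cat >> h.py <<'E'
from scipy.optimize import minimize
def marks(c,lo,hi,roi):
    """roi x0,x1,y0,y1 world; top-down warp, hsv threshold, component centroids"""
    s=2000; x0,x1,y0,y1=roi
    X,Y=np.meshgrid(np.arange(x0,x1,1/s),np.arange(y0,y1,1/s))
    m=proj(c,np.stack([X.ravel(),Y.ravel(),0*X.ravel()],1)).reshape(X.shape+(2,)).astype(np.float32)
    w=cv2.remap(c["frame"],m,None,cv2.INTER_LINEAR)
    k=cv2.inRange(cv2.cvtColor(w,cv2.COLOR_BGR2HSV),lo,hi)
    n,_,st,ce=cv2.connectedComponentsWithStats(k)
    o=[i for i in range(1,n) if st[i,4]>400]
    return [(ce[i]/s+[x0,y0],st[i,4]/s/s*1e6,np.array([st[i,0]/s+x0,(st[i,0]+st[i,2])/s+x0,st[i,1]/s+y0,(st[i,1]+st[i,3])/s+y0])) for i in o]
def boxfit(views,dims,z0,p0):
    """views: [(cam,mask)] fit x,y,yaw of box by silhouette IoU"""
    L,W,H=dims
    B=np.array([[a*L/2,b*W/2,h] for a in(-1,1) for b in(-1,1) for h in(0,H)])
    def cost(p):
        t=p[2]; R=np.array([[np.cos(t),-np.sin(t)],[np.sin(t),np.cos(t)]])
        P=np.c_[B[:,:2]@R.T+p[:2],B[:,2]+z0]; s=0
        for c,m in views:
            x,y,X,Y=m[1]; im=np.zeros(m[0].shape,np.uint8)
            q=((proj(c,P)-[x,y]+.5)*8-.5)
            hull=cv2.convexHull(q.astype(np.float32))
            cv2.fillConvexPoly(im,(hull*16).round().astype(np.int32),1,shift=4)
            s+=1-np.logical_and(im,m[0]).sum()/np.logical_or(im,m[0]).sum()
        return s/len(views)
    best=None
    for a in np.radians(range(-90,90,15)):
        o=minimize(cost,[p0[0],p0[1],a],method="Nelder-Mead",options=dict(initial_simplex=[[p0[0],p0[1],a],[p0[0]+.01,p0[1],a],[p0[0],p0[1]+.01,a],[p0[0],p0[1],a+.2]],xatol=1e-5,fatol=1e-5,maxiter=150))
        if best is None or o.fun<best.fun: best=o
    return best.x[:2],np.degrees(best.x[2]),best.fun
def crop(m):
    ys,xs=np.nonzero(m); x,y,X,Y=xs.min()-8,ys.min()-8,xs.max()+9,ys.max()+9
    x,y=max(x,0),max(y,0)
    s=m[y:Y,x:X].astype(np.float32)
    return (cv2.resize(s,None,fx=8,fy=8,interpolation=cv2.INTER_LINEAR)>.5,(x,y,X,Y))
E
python3 - <<'E'
from h import *
cs=[imaging.capture(n) for n in ["scene","side"]]
v=[]
for c in cs:
    for nm,lo,hi,roi in [("Y",(18,120,120),(35,255,255),(.4,.72,.1,.36)),("W",(0,0,190),(180,40,255),(.4,.74,-.12,.12))]:
        q=marks(c,lo,hi,roi); print(nm)
        for a in q: print(a[0].round(4),round(a[1]),a[2].round(4))
    d=models.cut_out(c,"last"); 
    for e in d:
        ys,xs=np.nonzero(e["region"]); p=onz(c,[xs.mean(),ys.mean()],.012)
        print(e["confidence"],p.round(3),len(xs))
        if abs(p[0]-.525)<.04 and abs(p[1]-.4)<.04: v.append((c,crop(e["region"]))); break
for w in [v]+[[x] for x in v]: print(boxfit(w,(.046,.064,.024),0,(.525,.398)))
w=imaging.capture("wrist"); print(w["eye"],r.sense()["tcp_pos"],np.round(w["orientation"],2).tolist(),np.round(r.sense()["ee_rot"],2).tolist())
E
```

```text
Y
[0.6647 0.1672] 1037 [0.637  0.682  0.151  0.1945]
[0.4524 0.1765] 1078 [0.436  0.48   0.1595 0.2045]
[0.6707 0.2988] 1017 [0.644  0.687  0.2715 0.316 ]
[0.4587 0.3083] 1041 [0.442 0.487 0.282 0.325]
W
[ 0.4229 -0.0497] 953 [ 0.4155  0.43   -0.0985 -0.0015]
[ 0.6633 -0.0611] 963 [ 0.6365  0.679  -0.078  -0.0335]
[ 0.4395 -0.0615] 243 [ 0.433   0.4465 -0.073  -0.05  ]
[ 0.64   -0.0495] 248 [ 0.6285  0.6485 -0.0575 -0.037 ]
[0.5383 0.0306] 3446 [ 0.453   0.6425 -0.013   0.051 ]
[0.7346 0.0357] 206 [0.7325 0.737  0.003  0.0675]
[0.4419 0.0545] 998 [0.4265 0.469  0.028  0.0725]
[0.6541 0.07  ] 993 [0.627 0.671 0.044 0.087]
[0.7295 0.1031] 756 [0.713 0.74  0.076 0.12 ]
0.68 [0.525 0.398 0.012] 810
Y
[0.6681 0.1712] 1006 [0.641  0.685  0.155  0.1985]
[0.4571 0.1799] 993 [0.4415 0.4835 0.164  0.208 ]
[0.6736 0.3024] 1038 [0.6475 0.69   0.2745 0.3195]
[0.463  0.3115] 1016 [0.4465 0.49   0.2845 0.328 ]
W
[ 0.4561 -0.071 ] 952 [ 0.4395  0.4835 -0.0865 -0.0445]
[ 0.6669 -0.0562] 934 [ 0.641   0.6825 -0.0725 -0.028 ]
[ 0.572  -0.0362] 3898 [ 0.4705  0.6615 -0.0525 -0.006 ]
[0.4808 0.0096] 985 [ 0.4725  0.4905 -0.029   0.047 ]
[0.5059 0.0462] 1140 [ 0.4935  0.5345 -0.0075  0.09  ]
[0.4471 0.0604] 969 [0.431  0.48   0.0325 0.0775]
[0.6509 0.086 ] 308 [0.631  0.671  0.081  0.0915]
0.82 [0.526 0.4   0.012] 489
(array([0.52560009, 0.3985756 ]), np.float64(15.283030580769744), np.float64(0.07357931713180854))
(array([0.52482018, 0.39793891]), np.float64(15.544622280890426), np.float64(0.05161989504905318))
(array([0.52622297, 0.40013891]), np.float64(11.286926615980988), np.float64(0.06775603040641642))
[0.31192974 0.5481174  0.38461368] [0.23689849 0.57836251 0.22252689] [[-0.38, -0.88, -0.27], [-0.93, 0.36, 0.11], [-0.0, 0.29, -0.96]] [[0.93, -0.38, 0.0], [-0.38, -0.93, -0.0], [0.0, 0.0, -1.0]]
```

>>> apply_moves([
  [[0.034,0.006,0.005],0],
  [[0.034,0.006,0.005],0],
  [[0.034,0.006,0.005],0],
  [[0.034,0.006,0.005],0],
  [[0.034,0.006,0.005],0],
], hand=0.087)

```text
time_s: 1.67
tcp_pos: [0.3839, 0.4853, 0.1975]
ee_rot: [[0.926, -0.379, 0.0], [-0.379, -0.926, 0.0], [0.0, -0.0, -1.0]]
wrist_force: [0.2, 0.6, 0.7]
gripper_width: 0.998
gripper_force: 0.0
```

>>> apply_moves([
  [[0.033,0.006,0.005],0],
  [[0.033,0.006,0.005],0],
  [[0.033,0.006,0.005],0],
  [[0.033,0.005,0.005],0],
  [[0.033,0.005,0.005],0],
])

```text
time_s: 2.08
tcp_pos: [0.5262, 0.3966, 0.1724]
ee_rot: [[0.925, -0.379, 0.0], [-0.379, -0.925, 0.0], [0.0, -0.0, -1.0]]
wrist_force: [0.2, 1.2, -0.2]
gripper_width: 0.999
gripper_force: 0.0
```

>>> apply_moves([
  [[0,0,0],-7],
  [[0,0,0],-7],
  [[0,0,0],-7],
  [[0,0,0],-7],
  [[0,0,0],-7],
])

```text
time_s: 2.5
tcp_pos: [0.5251, 0.3975, 0.1724]
ee_rot: [[0.974, 0.226, -0.0], [0.226, -0.974, -0.0], [-0.0, 0.0, -1.0]]
wrist_force: [0.1, -0.0, 0.0]
gripper_width: 1.0
gripper_force: 0.0
```

```bash
python3 - <<'E'
from h import *
s=r.sense(); R=np.array(s["ee_rot"]); print(s["time_s"],s["tcp_pos"],s["joints"],np.degrees(np.arctan2(R[1,0],R[0,0])))
c=imaging.capture("wrist"); cv2.imwrite("pics/w1.png",c["frame"]); print(c["eye"])
for e in models.cut_out(c,"last"):
    ys,xs=np.nonzero(e["region"]); print(e["confidence"],len(xs),xs.min(),xs.max(),ys.min(),ys.max())
    print(boxfit([(c,crop(e["region"]))],(.046,.064,.024),0,(.5256,.3986)))
for t in marks(c,(18,120,120),(35,255,255),(.4,.72,.1,.36)): print(t[0],t[1])
E
```

```text
2.5 [0.5251124  0.39752723 0.17243015] [ 5.11686262e+01  2.73161608e+01  1.51115661e+00 -3.92435644e-04
 -6.42020198e+01  5.18778429e+01] 13.046298072399292
[0.6041187  0.416373   0.33448506]
0.65 4818 272 360 187 256
(array([0.52709709, 0.40165764]), np.float64(15.608402838796932), np.float64(0.1588224300629566))
[0.42565795 0.14557443] 220.0
[0.67700071 0.19087765] 176.75
[0.45097148 0.20084815] 149.0
[0.67404876 0.30326385] 884.5
[0.46274384 0.312438  ] 842.75
```

View pics/w1.png

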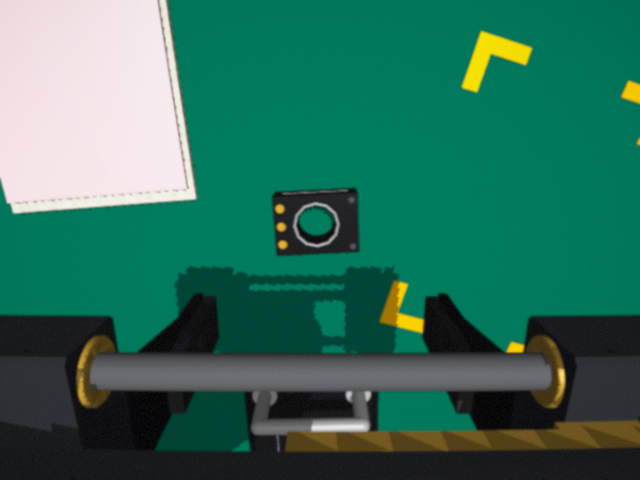

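The wrist view shows the housing upright and clear at (316,223), with its terminals on the left. I'll refit with the hole filled.

```bash
python3 - <<'E'
from h import *
s=r.sense(); R=np.array(s["ee_rot"]); t=np.array(s["tcp_pos"])
c=imaging.capture("wrist")
m=models.cut_out(c,"last")[0]["region"].astype(np.uint8)
h=cv2.convexHull(np.argwhere(m)[:,::-1].astype(np.int32)); m=cv2.fillConvexPoly(m,h,1)
p,a,f=boxfit([(c,crop(m>0))],(.046,.064,.024),0,(.526,.4)); print(p,a,f)
print("tool delta",R.T@(np.r_[p,0.003]-t))
# carrier in wrist frame? pad positions seen: where TCP projects
print(proj(c,[t]))
E
```

```text
[0.52784236 0.40176616] 16.37983446899859 0.03998676858139505
tool delta [ 0.00372444 -0.00338962  0.16947341]
[[321.34834281 317.80334274]]
```

>>> apply_moves([
  [[0.003,-0.003,0.03],-2.8],
  [[0,0,0.035],0],
  [[0,0,0.03],0],
  [[0,0,0.025],0],
  [[0,0,0],0],
])

```text
time_s: 3.12
tcp_pos: [0.524, 0.3982, 0.0463]
ee_rot: [[0.964, 0.264, -0.009], [0.264, -0.964, -0.008], [-0.011, 0.006, -1.0]]
wrist_force: [0.1, -0.1, -0.6]
gripper_width: 0.998
gripper_force: 0.0
```

```bash
python3 - <<'E'
from h import *
s=r.sense(); R=np.array(s["ee_rot"]); t=np.array(s["tcp_pos"]); print(t,np.degrees(np.arctan2(R[1,0],R[0,0])))
c=imaging.capture("wrist"); cv2.imwrite("pics/w2.png",c["frame"])
for e in models.cut_out(c,"last")[:2]:
    m=e["region"].astype(np.uint8); h=cv2.convexHull(np.argwhere(m)[:,::-1].astype(np.int32)); m=cv2.fillConvexPoly(m,h,1)
    p,a,f=boxfit([(c,crop(m>0))],(.046,.064,.024),0,(.527,.401)); print(p,a,f,"tool delta",R.T@(np.r_[p,0.003]-t))
E
```

```text
[0.52402104 0.39822089 0.0462876 ] 15.319313251079905
[0.52715722 0.40169374] 15.918508993998971 0.014240605772960824 tool delta [ 0.00440476 -0.0027696   0.04322777]
```

View pics/w2.png

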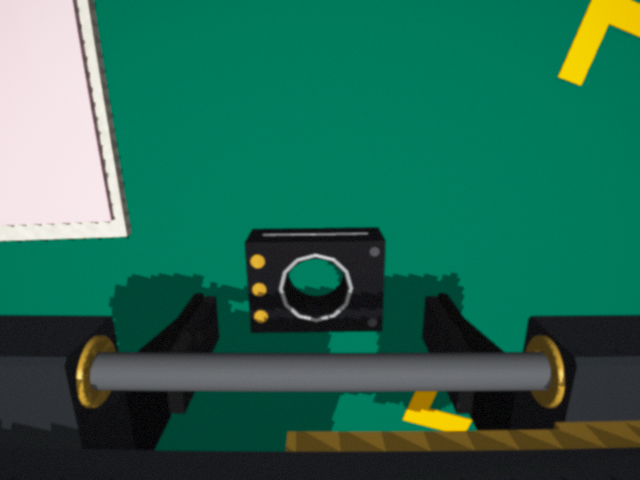

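The housing is now at (315,280), between the fingers but slightly ahead of them. I'll shift about 4 mm in x, descend and grip.

>>> apply_moves([
  [[0.004,-0.003,0.015],-0.5],
  [[0,0,0.02],0],
  [[0,0,0.007],0],
  [[0,0,0],0],
  [[0,0,0],0],
])

```text
time_s: 3.63
tcp_pos: [0.5308, 0.4057, 0.0115]
ee_rot: [[0.961, 0.276, 0.001], [0.276, -0.961, 0.001], [0.001, -0.0, -1.0]]
wrist_force: [0.6, -1.8, 1.3]
gripper_width: 0.999
gripper_force: 0.0
```

```bash
python3 - <<'E'
from h import *
s=r.sense(); R=np.array(s["ee_rot"]); t=np.array(s["tcp_pos"]); print(t,np.degrees(np.arctan2(R[1,0],R[0,0])),R[:,2],s["wrist_force"])
E
```

```text
[0.5308226  0.40572962 0.01151322] 16.034431605096437 [ 1.23724341e-03  7.72276768e-04 -9.99998936e-01] [ 0.64882179 -1.76819074  1.29911231]
```

```bash
cat > m.py <<'E'
from h import *
s=r.sense(); R=np.array(s["ee_rot"]); t=np.array(s["tcp_pos"]); print(t,np.degrees(np.arctan2(R[1,0],R[0,0])),R[:,2],s["joint_velocities"].round(2) if hasattr(s["joint_velocities"],"round") else s["joint_velocities"])
c=imaging.capture("wrist")
for e in models.cut_out(c,"last")[:2]:
    m=e["region"].astype(np.uint8); h=cv2.convexHull(np.argwhere(m)[:,::-1].astype(np.int32)); m=cv2.fillConvexPoly(m,h,1)
    p,a,f=boxfit([(c,crop(m>0))],(.046,.064,.024),0,(.527,.401)); print(p,a,f,"tool delta",R.T@(np.r_[p,0.003]-t))
E
python3 m.py
```

```text
[0.5308226  0.40572962 0.01151322] 16.034431605096437 [ 1.23724341e-03  7.72276768e-04 -9.99998936e-01] [-0.11 -0.93  0.7   0.29  0.12  0.12]
[0.52756968 0.40184766] 16.007077145717894 0.09543783247096049 tool delta [-0.00421056  0.00283583  0.00850619]
```

>>> apply_moves([
  [[-0.004,0.0025,0],0],
  [[0,0,0.004],0],
  [[0,0,0.003],0],
  [[0,0,0],0],
])

```text
time_s: 4.07
tcp_pos: [0.5267, 0.4013, 0.003]
ee_rot: [[0.961, 0.276, -0.001], [0.276, -0.961, -0.001], [-0.001, 0.0, -1.0]]
wrist_force: [-0.3, -0.3, -0.2]
gripper_width: 0.999
gripper_force: 0.0
```

>>> apply_moves([
  [[0,0,0],0],
  [[0,0,0],0],
  [[0,0,0],0],
  [[0,0,0],0],
  [[0,0,0],0],
], hand=0.05)

```text
time_s: 4.48
tcp_pos: [0.5271, 0.4018, 0.0036]
ee_rot: [[0.961, 0.276, 0.0], [0.276, -0.961, 0.0], [0.0, -0.0, -1.0]]
wrist_force: [-0.1, -0.3, 0.4]
gripper_width: 0.731
gripper_force: 30.0
```

>>> apply_moves([
  [[0,0,0],0],
  [[0,0,-0.01],0],
  [[0,0,-0.02],0],
  [[0,0,-0.03],0],
  [[0,0,-0.03],0],
])

```text
time_s: 4.9
tcp_pos: [0.5266, 0.4011, 0.0942]
ee_rot: [[0.961, 0.276, -0.001], [0.276, -0.961, -0.002], [-0.002, 0.001, -1.0]]
wrist_force: [1.0, -0.7, 0.1]
gripper_width: 0.732
gripper_force: 30.0
```

>>> apply_moves([
  [[0.001,0.02,-0.015],0],
  [[0.001,0.035,-0.015],0],
  [[0.001,0.035,-0.015],0],
  [[0.001,0.035,-0.015],0],
  [[0.001,0.035,-0.015],0],
])

```text
time_s: 5.32
tcp_pos: [0.576, 0.2479, 0.1702]
ee_rot: [[0.961, 0.277, 0.001], [0.277, -0.961, 0.0], [0.001, -0.0, -1.0]]
wrist_force: [-0.2, -0.2, -0.9]
gripper_width: 0.733
gripper_force: 30.0
```

>>> apply_moves([
  [[0,0.035,0],3],
  [[0,0.035,0],3],
  [[0,0.025,0],3],
  [[0,0.015,0],3],
  [[0,0,0],0],
])

```text
time_s: 5.73
tcp_pos: [0.5998, 0.1389, 0.1694]
ee_rot: [[0.998, 0.065, -0.0], [0.065, -0.998, -0.0], [-0.0, 0.0, -1.0]]
wrist_force: [0.1, 0.3, -0.5]
gripper_width: 0.731
gripper_force: 30.0
```

>>> apply_moves([
  [[0,0,0],0],
  [[0,0,0],0],
  [[0,0,0],0],
])

```text
time_s: 5.98
tcp_pos: [0.5997, 0.1431, 0.1688]
ee_rot: [[0.997, 0.072, 0.0], [0.072, -0.997, 0.0], [0.0, -0.0, -1.0]]
wrist_force: [0.6, -0.1, -1.1]
gripper_width: 0.735
gripper_force: 30.0
```

```bash
python3 - <<'E'
from h import *
s=r.sense(); R=np.array(s["ee_rot"]); t=np.array(s["tcp_pos"]); print(s["time_s"],t,np.degrees(np.arctan2(R[1,0],R[0,0])),R[:,2],s["gripper_width"])
ims=[]
for n in ["wrist","scene","side"]:
    c=imaging.capture(n); ims.append(c["frame"])
    for tg,z in [("handle",.052),("seat_near",.008),("seat_far",.008),("carrier",0),("far_2",.032)]:
        for d in models.place_of(c,tg)[:6]:
            p=np.array(d["at"])*[640,480]; P=onz(c,p,z)
            if abs(P[0]-.56)<.12 and abs(P[1])<.06: print(n,tg,round(d["confidence"],2),p.round(),P.round(4)[:2])
cv2.imwrite("pics/w3.png",ims[0])
cv2.imwrite("pics/ss3.png",np.hstack([cv2.resize(ims[1][200:350,240:440],(400,300)),cv2.resize(ims[2][170:320,240:440],(400,300))]))
E
```

```text
5.9833 [0.59968279 0.14307653 0.16878093] 4.120523943035331 [ 3.12684706e-04  2.62269321e-04 -9.99999917e-01] 0.7349142265106389
wrist seat_far 0.69 [499. 206.] [0.6248 0.0062]
wrist carrier 0.58 [482. 279.] [0.5604 0.0048]
wrist far_2 0.89 [516. 211.] [0.6261 0.0038]
scene handle 0.88 [349. 235.] [ 0.4672 -0.0041]
scene handle 0.41 [326. 265.] [0.58   0.0261]
scene seat_near 0.63 [328. 270.] [0.5541 0.0063]
scene seat_far 0.76 [306. 282.] [ 0.6174 -0.0034]
scene carrier 0.62 [327. 268.] [ 0.5456 -0.0036]
scene far_2 0.85 [307. 275.] [0.6178 0.0009]
scene far_2 0.68 [308. 282.] [0.6344 0.0191]
scene far_2 0.5 [325. 265.] [0.5652 0.0082]
side handle 0.72 [296. 258.] [ 0.4764 -0.0005]
side seat_near 0.89 [327. 256.] [0.5534 0.0103]
side seat_far 0.94 [359. 248.] [ 0.6233 -0.0016]
side carrier 0.96 [330. 261.] [0.5562 0.001 ]
side far_2 0.82 [356. 237.] [0.6212 0.0096]
```

View pics/w3.png

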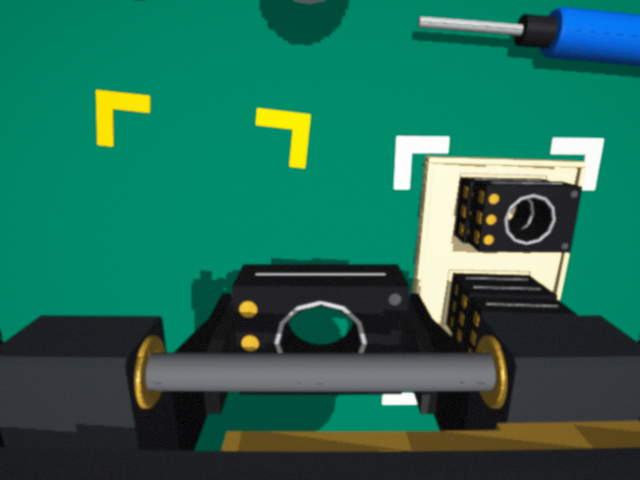

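View pics/ss3.png

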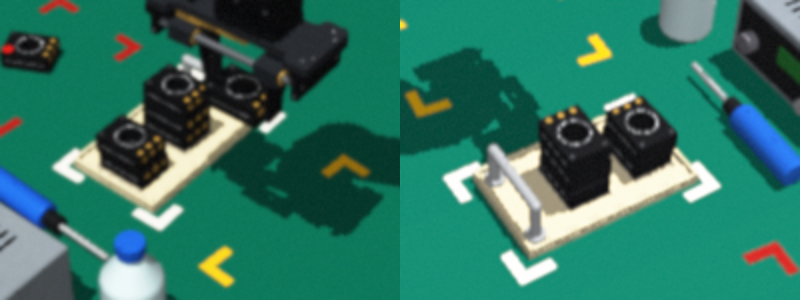

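The wrist view shows the far pile's top rim at about (530,219). The tray lies at (415–600, 155–320), and the near pile is partly hidden by the gripper. I'll measure the rim and pile yaw, then move over it.

```bash
cat > pile.py <<'E'
from h import *
def topfit(c,p0,z,yaw0):
    """sub-pixel top-face pose: green/dark silhouette of top box is messy; use silver rim circle + terminals"""
    f=c["frame"]; hsv=cv2.cvtColor(f,cv2.COLOR_BGR2HSV)
    s=4000; h=.045
    X,Y=np.meshgrid(np.arange(-h,h,1/s),np.arange(-h,h,1/s))
    m=proj(c,np.stack([X.ravel()+p0[0],Y.ravel()+p0[1],0*X.ravel()+z],1)).reshape(X.shape+(2,)).astype(np.float32)
    w=cv2.remap(f,m,None,cv2.INTER_CUBIC); hv=cv2.cvtColor(w,cv2.COLOR_BGR2HSV)
    k=((hv[...,1]<60)&(hv[...,2]>110)).astype(np.uint8)
    k&=(X**2+Y**2<.022**2).astype(np.uint8)
    ys,xs=np.nonzero(k); q=np.c_[X[ys,xs],Y[ys,xs]]
    # robust circle, radius ~15 mm
    from scipy.optimize import least_squares
    o=least_squares(lambda v:np.hypot(q[:,0]-v[0],q[:,1]-v[1])-v[2],[0,0,.015],loss="soft_l1",f_scale=.001)
    g=((hv[...,0]>10)&(hv[...,0]<30)&(hv[...,1]>120)&(hv[...,2]>120)).astype(np.uint8)
    n,_,st,ce=cv2.connectedComponentsWithStats(g); b=[ce[i]/s-h for i in range(1,n) if st[i,4]>120]
    return o.x[:2]+p0[:2],o.x[2],len(q),[np.round(x+p0[:2],4) for x in b],w
E
python3 - <<'E'
from pile import *
s=r.sense();t=np.array(s["tcp_pos"])
o=[]
for n in ["wrist","scene","side"]:
    c=imaging.capture(n)
    for p,z in [((.623,.003),.056),((.547,-.001),.080)]:
        q=topfit(c,p,z,0); print(n,z,q[0].round(4),q[1].round(4),q[2],q[3]); o.append(q[4][::-1])
cv2.imwrite("pics/top.png",cv2.resize(np.vstack([np.hstack(o[0::2]),np.hstack(o[1::2])]),(780,520)))
E
```

```text
wrist 0.056 [0.6254 0.0047] 0.0161 4380 [array([0.6097, 0.0302]), array([0.6237, 0.0311]), array([0.6376, 0.032 ])]
wrist 0.08 [ 0.547 -0.001] 0.015 0 [array([0.5232, 0.0123])]
scene 0.056 [ 0.6219 -0.0011] 0.016 412 [array([0.6057, 0.0248]), array([0.6199, 0.0258]), array([0.634 , 0.0268])]
scene 0.08 [ 0.5416 -0.0023] 0.016 477 [array([0.5405, 0.0238]), array([0.5544, 0.024 ])]
side 0.056 [0.6252 0.0036] 0.0162 4071 [array([0.6094, 0.0284]), array([0.6235, 0.0294]), array([0.6376, 0.0305])]
side 0.08 [0.546  0.0015] 0.0165 3823 [array([0.5307, 0.0275]), array([0.5444, 0.028 ]), array([0.5584, 0.0284])]
```

View pics/top.png

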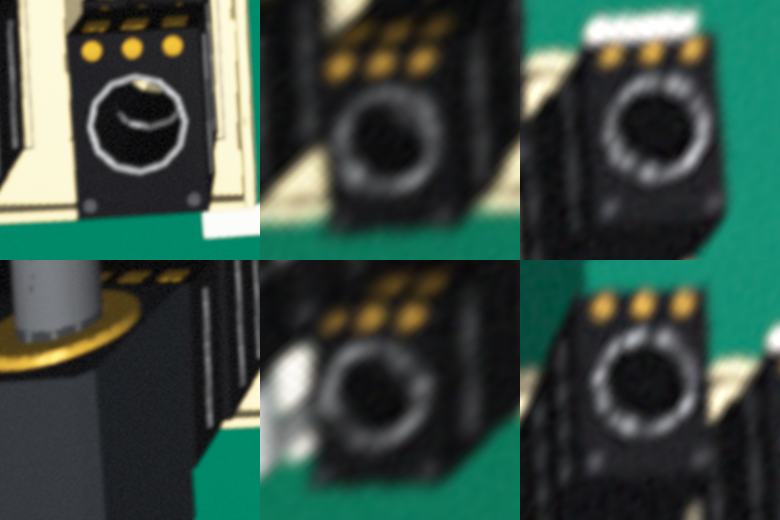

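>>> apply_moves([
  [[0.003,0.02,0.005],0],
  [[0.003,0.035,0.01],0],
  [[0.003,0.035,0.01],0],
  [[0.003,0.03,0.01],0],
  [[0.003,0.02,0],0],
])

```text
time_s: 7.45
tcp_pos: [0.623, 0.0008, 0.1312]
ee_rot: [[0.998, 0.068, -0.005], [0.068, -0.998, -0.001], [-0.005, 0.0, -1.0]]
wrist_force: [0.0, 1.3, -0.9]
gripper_width: 0.733
gripper_force: 30.0
```

>>> apply_moves([
  [[0,0,0],0],
  [[0,0,0],0],
  [[0,0,0],0],
  [[0,0,0],0],
])

```text
time_s: 7.78
tcp_pos: [0.6247, 0.0044, 0.1339]
ee_rot: [[0.997, 0.071, 0.001], [0.071, -0.997, 0.0], [0.001, -0.0, -1.0]]
wrist_force: [0.6, 0.6, -1.4]
gripper_width: 0.733
gripper_force: 30.0
```

```bash
cat > held.py <<'E'
from pile import *
s=r.sense();t=np.array(s["tcp_pos"]); R=np.array(s["ee_rot"]); print(s["time_s"],t,np.degrees(np.arctan2(R[1,0],R[0,0])),R[:2,2],np.round(s["wrist_force"],1))
o=[]
for n in ["wrist","scene","side"]:
    c=imaging.capture(n)
    q=topfit(c,t[:2]+[0,0],t[2]+.0205,0); print(n,q[0].round(4),"rel tcp",R.T[:2,:2]@(q[0]-t[:2]),q[1].round(4),q[2],q[3]); o.append(q[4][::-1])
    e=cv2.resize(c["frame"],(400,300)) if n=="wrist" else 0
cv2.imwrite("pics/held.png",cv2.resize(np.hstack(o),(780,260)))
E
python3 held.py
```

```text
7.7833 [0.62467392 0.00442191 0.13389509] 4.089977657919238 [0.00067282 0.0002254 ] [ 0.6  0.6 -1.4]
wrist [0.624  0.0047] rel tcp [-0.00060453 -0.00034373] 0.0166 6847 [array([ 0.5823, -0.014 ]), array([0.5908, 0.0225]), array([0.6573, 0.0228]), array([0.6654, 0.0233]), array([0.6227, 0.0314]), array([0.6367, 0.0324])]
scene [0.6247 0.0044] rel tcp [0. 0.] 0.015 0 [array([0.5831, 0.0054]), array([0.5902, 0.0078]), array([0.6332, 0.0271])]
side [0.6247 0.0044] rel tcp [0. 0.] 0.015 0 [array([ 0.6429, -0.0013]), array([0.5855, 0.0289]), array([0.6228, 0.0305])]
```

View pics/held.png

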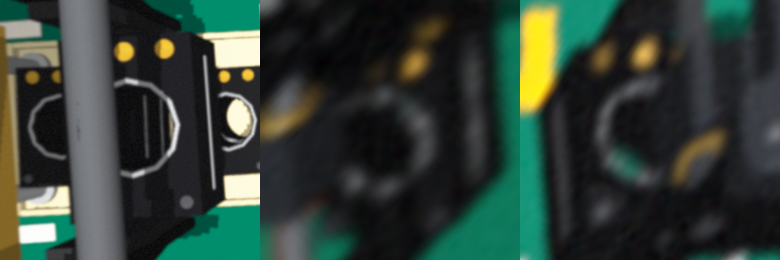

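Terminal positions from all three cameras agree. The held housing is about 0.9 mm short in x and 0.5 mm over in y. I'll correct that and descend.

>>> apply_moves([
  [[0.0008,0.0006,0.015],0],
  [[0,0,0.02],0],
  [[0,0,0.02],0],
  [[0,0,0.01],0],
  [[0,0,0.004],0],
])

```text
time_s: 8.35
tcp_pos: [0.6242, 0.0033, 0.0626]
ee_rot: [[0.997, 0.071, -0.004], [0.071, -0.997, -0.001], [-0.004, 0.0, -1.0]]
wrist_force: [-0.9, -0.4, -1.2]
gripper_width: 0.735
gripper_force: 30.0
```

>>> apply_moves([
  [[0,0,0],0],
  [[0,0,0],0],
  [[0,0,0],0],
  [[0,0,0],0],
])

```text
time_s: 8.68
tcp_pos: [0.6262, 0.0031, 0.0658]
ee_rot: [[0.998, 0.07, 0.002], [0.07, -0.998, 0.0], [0.002, -0.0, -1.0]]
wrist_force: [0.3, -0.2, 0.0]
gripper_width: 0.729
gripper_force: 30.0
```

```bash
sed -i 's/cv2.imwrite.*/cv2.imwrite("pics\/held2.png",cv2.resize(np.hstack(o),(780,260)))/' held.py; python3 held.py
```

```text
8.6833 [0.62621453 0.00311059 0.06584267] 4.036933688765099 [0.0023781  0.00041562] [ 0.3 -0.2  0. ]
wrist [0.6256 0.0035] rel tcp [-0.00062536 -0.0004581 ] 0.0166 4318 [array([0.6244, 0.0301]), array([0.6382, 0.0312])]
scene [0.4088 0.1081] rel tcp [-0.2094579  -0.12002199] 0.2558 10 [array([0.594, 0.01 ]), array([0.6349, 0.0261])]
side [0.377  0.2305] rel tcp [-0.23255792 -0.24441748] 0.3447 3 [array([ 0.6368, -0.011 ]), array([0.6241, 0.0288])]
```

View pics/held2.png

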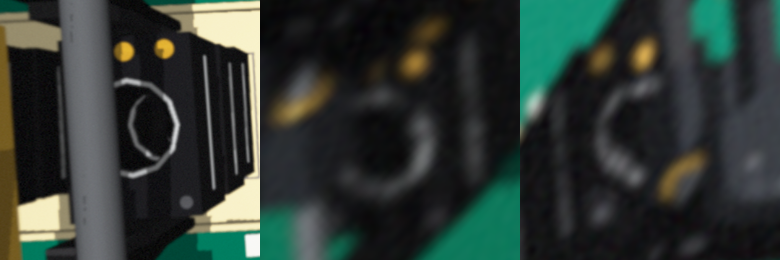

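>>> apply_moves([
  [[0,0,0],0],
  [[0,0,0],0],
  [[0,0,0],0],
  [[0,0,0],0],
  [[0,0,0],0],
])

```text
time_s: 9.25
tcp_pos: [0.6254, 0.0029, 0.0645]
ee_rot: [[0.998, 0.07, -0.0], [0.07, -0.998, -0.0], [-0.0, 0.0, -1.0]]
wrist_force: [0.2, -0.7, -0.4]
gripper_width: 0.734
gripper_force: 30.0
```

```bash
sed -i '/imwrite/d' held.py; python3 held.py
```

```text
9.25 [0.62536458 0.00290327 0.06452272] 4.0234459109776815 [-6.64712608e-05 -3.82762648e-05] [ 0.2 -0.7 -0.4]
wrist [0.6248 0.0034] rel tcp [-0.00052258 -0.00051328] 0.0166 3969 [array([0.6237, 0.0299]), array([0.6374, 0.031 ])]
scene [0.6254 0.0029] rel tcp [0. 0.] 0.015 0 [array([0.5934, 0.0098]), array([0.6342, 0.0255])]
side [ 19.7646 -18.9234] rel tcp [17.76412768 20.22257409] 26.9281 471 [array([ 0.6353, -0.0119]), array([0.6238, 0.0288])]
```

>>> apply_moves([
  [[0,-0.001,0.001],0],
  [[0,0,0.001],0],
  [[0,0,0.001],0],
  [[0,0,0],0],
  [[0,0,0],0],
])

```text
time_s: 9.82
tcp_pos: [0.6253, 0.0039, 0.0614]
ee_rot: [[0.998, 0.07, -0.0], [0.07, -0.998, -0.0], [-0.0, 0.0, -1.0]]
wrist_force: [0.6, 1.4, -0.4]
gripper_width: 0.731
gripper_force: 30.0
```

```bash
python3 held.py
```

```text
9.8167 [0.62525117 0.00392546 0.06140067] 4.028494576899822 [-0.00026628 -0.00010108] [ 0.6  1.4 -0.4]
wrist [0.6248 0.0043] rel tcp [-0.00040945 -0.00037253] 0.0166 3699 [array([0.6234, 0.0309]), array([0.6374, 0.0319])]
scene [ 6.271e-01 -4.000e-04] rel tcp [0.00150329 0.00445911] 0.0118 255 [array([0.6341, 0.0264])]
side [0.6253 0.0039] rel tcp [0. 0.] 0.015 0 [array([ 0.6342, -0.0121]), array([0.624, 0.03 ])]
```

Aligned to within 0.3 mm. I'll lower it gently to contact.

>>> apply_moves([
  [[0,0,0.0007],0],
  [[0,0,0.0005],0],
  [[0,0,0.0004],0],
  [[0,0,0],0],
  [[0,0,0],0],
])

```text
time_s: 10.38
tcp_pos: [0.6253, 0.0039, 0.0599]
ee_rot: [[0.998, 0.07, -0.0], [0.07, -0.998, 0.0], [-0.0, -0.0, -1.0]]
wrist_force: [0.2, -0.9, -0.6]
gripper_width: 0.733
gripper_force: 30.0
```

>>> apply_moves([
  [[0,0,0],0],
  [[0,0,0],0],
  [[0,0,0],0],
])

```text
time_s: 10.63
tcp_pos: [0.6253, 0.0039, 0.06]
ee_rot: [[0.998, 0.07, 0.0], [0.07, -0.998, 0.0], [0.0, -0.0, -1.0]]
wrist_force: [-0.6, 0.4, -0.3]
gripper_width: 0.734
gripper_force: 30.0
```

No contact yet, so I'll keep going in fractions of a millimetre.

>>> apply_moves([
  [[0,0,0.0003],0],
  [[0,0,0],0],
  [[0,0,0.0003],0],
  [[0,0,0],0],
  [[0,0,0],0],
])

```text
time_s: 11.05
tcp_pos: [0.6253, 0.0039, 0.0596]
ee_rot: [[0.998, 0.07, 0.0], [0.07, -0.998, -0.0], [0.0, 0.0, -1.0]]
wrist_force: [-0.2, 0.1, 1.8]
gripper_width: 0.733
gripper_force: 30.0
```

>>> apply_moves([
  [[0,0,0.0003],0],
  [[0,0,0],0],
  [[0,0,0],0],
])

```text
time_s: 11.3
tcp_pos: [0.6253, 0.0039, 0.0596]
ee_rot: [[0.998, 0.07, 0.0], [0.07, -0.998, -0.0], [0.0, 0.0, -1.0]]
wrist_force: [-1.8, 0.3, 4.7]
gripper_width: 0.737
gripper_force: 30.0
```

>>> apply_moves([
  [[0,0,-0.0003],0],
  [[0,0,0],0],
  [[0,0,0],0],
  [[0,0,0],0],
  [[0,0,0],0],
], hand=0.08)

```text
time_s: 11.72
tcp_pos: [0.6253, 0.0039, 0.059]
ee_rot: [[0.998, 0.07, -0.0], [0.07, -0.998, -0.0], [-0.0, 0.0, -1.0]]
wrist_force: [1.1, -0.1, 0.4]
gripper_width: 0.907
gripper_force: 0.0
```

>>> apply_moves([
  [[0,0,-0.005],0],
  [[0,0,-0.01],0],
  [[0,0,-0.02],0],
  [[0,0,-0.03],0],
  [[0,0,-0.03],0],
])

```text
time_s: 12.13
tcp_pos: [0.625, 0.0038, 0.1557]
ee_rot: [[0.998, 0.07, -0.001], [0.07, -0.998, -0.0], [-0.001, 0.0, -1.0]]
wrist_force: [0.5, 0.3, 0.1]
gripper_width: 0.923
gripper_force: 0.0
```

>>> apply_moves([
  [[-0.03,-0.03,-0.02],-7],
  [[-0.03,-0.03,-0.02],-7],
  [[0,0,0],-7],
  [[0,0,0],0],
  [[0,0,0],0],
])

```text
time_s: 12.55
tcp_pos: [0.5658, 0.0499, 0.191]
ee_rot: [[0.907, 0.421, 0.002], [0.421, -0.907, 0.001], [0.002, 0.0, -1.0]]
wrist_force: [-0.2, 0.0, 0.0]
gripper_width: 0.924
gripper_force: 0.0
```

```bash
python3 - <<'E'
from pile import *
s=r.sense();t=np.array(s["tcp_pos"]); R=np.array(s["ee_rot"]); print(s["time_s"],t,np.degrees(np.arctan2(R[1,0],R[0,0])),R[:2,2],s["joints"])
W=None
for n in ["wrist","scene","side"]:
    c=imaging.capture(n)
    for p in [(.6254,.0045),(.546,.001)]:
        q=topfit(c,p,.080,0); print(n,q[0].round(4),q[1].round(4),q[2],q[3])
    for d in models.place_of(c,"handle")[:3]:
        px=np.array(d["at"])*[640,480]; P=onz(c,px,.052)
        if abs(P[0]-.47)<.06 and abs(P[1])<.06: print(n,"handle",round(d["confidence"],2),px.round(),P.round(4)[:2])
    if n=="wrist": W=c["frame"]
    else: o=c["frame"]
cv2.imwrite("pics/w5.png",np.hstack([cv2.resize(W,(480,360)),cv2.resize(o[170:320,240:380],(320,360))]))
E
```

```text
12.55 [0.56581897 0.04994413 0.1909995 ] 24.876612276115946 [0.00184036 0.00058703] [ 2.13878832e+01  1.78868774e+01 -1.05341464e+01  8.12183139e-03
 -6.14685271e+01  9.34848434e+01]
wrist [0.6253 0.0044] 0.0161 4053 [array([0.6094, 0.03  ]), array([0.6233, 0.0309]), array([0.6373, 0.0319])]
wrist [-4.004   0.4194] 4.5791 16 [array([0.5305, 0.0288]), array([0.5442, 0.0291]), array([0.559, 0.03 ])]
wrist handle 0.83 [327. 355.] [0.4747 0.0022]
scene [ 6.182e-01 -3.000e-04] 0.013 774 [array([0.6056, 0.0246]), array([0.6195, 0.0254]), array([0.6334, 0.0266])]
scene [0.546 0.001] 0.015 0 []
scene handle 0.62 [348. 237.] [ 0.4743 -0.0024]
side [0.6249 0.0031] 0.0161 3261 [array([0.6092, 0.0287]), array([0.6232, 0.0298]), array([0.6371, 0.0306])]
side [0.548  0.0015] 0.0197 63 [array([0.5434, 0.0282]), array([0.5595, 0.0288])]
side handle 0.89 [299. 260.] [ 0.479  -0.0082]
```

View pics/w5.png

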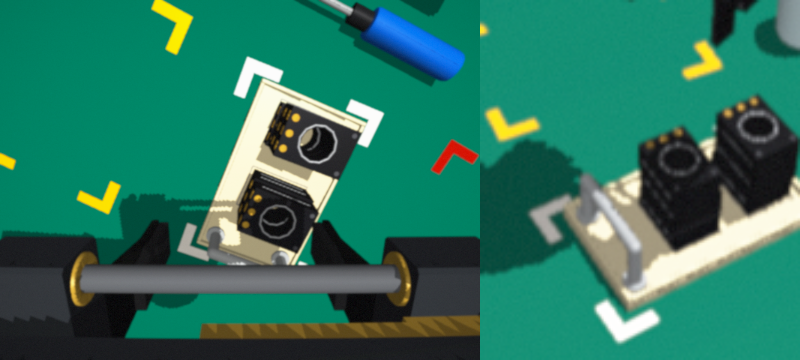

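The added housing sits within about 0.3 mm of the one below it, and both piles look straight. Now I'll turn for the handle and look at the tray from there.

>>> apply_moves([
  [[0,0,0],7],
  [[0,0,0],7],
  [[0,0,0],7],
  [[0,0,0],7],
  [[0,0,0],7],
])

```text
time_s: 13.27
tcp_pos: [0.5658, 0.0493, 0.1893]
ee_rot: [[0.984, -0.181, -0.001], [-0.181, -0.984, -0.0], [-0.001, 0.001, -1.0]]
wrist_force: [0.2, -0.1, -0.2]
gripper_width: 0.918
gripper_force: 0.0
```

>>> apply_moves([
  [[0,0,0],7],
  [[0,0,0],7],
  [[0,0,0],7],
  [[0,0,0],7],
  [[0,0,0],7],
])

```text
time_s: 13.68
tcp_pos: [0.5658, 0.0493, 0.1893]
ee_rot: [[0.702, -0.712, -0.001], [-0.712, -0.702, -0.0], [-0.0, 0.001, -1.0]]
wrist_force: [-0.0, -0.1, -0.3]
gripper_width: 0.924
gripper_force: 0.0
```

>>> apply_moves([
  [[0,0,0],7],
  [[0,0,0],7],
  [[0,0,0],7],
  [[0,0,0],7],
  [[0,0,0],7],
])

```text
time_s: 14.1
tcp_pos: [0.5658, 0.0494, 0.1893]
ee_rot: [[0.167, -0.986, -0.001], [-0.986, -0.167, -0.0], [0.0, 0.001, -1.0]]
wrist_force: [-0.4, 0.1, 0.0]
gripper_width: 0.921
gripper_force: 0.0
```

>>> apply_moves([
  [[0.005,0.03,0],6],
  [[0,0.03,0],0],
  [[0,0.01,0],0],
  [[0,0,0],0],
  [[0,0,0],0],
], hand=0.04)

```text
time_s: 14.52
tcp_pos: [0.4976, 0.0367, 0.1903]
ee_rot: [[0.07, -0.998, 0.001], [-0.998, -0.07, 0.0], [0.0, -0.001, -1.0]]
wrist_force: [0.2, 0.5, 0.9]
gripper_width: 0.624
gripper_force: 0.0
```

>>> apply_moves([
  [[0,0,0],0],
  [[0,0,0],0],
  [[0,0,0],0],
])

```text
time_s: 14.77
tcp_pos: [0.4979, 0.0369, 0.1896]
ee_rot: [[0.07, -0.998, -0.0], [-0.998, -0.07, -0.0], [0.0, 0.0, -1.0]]
wrist_force: [-0.1, -0.1, -0.4]
gripper_width: 0.475
gripper_force: 0.0
```

```bash
python3 - <<'E'
from pile import *
s=r.sense();t=np.array(s["tcp_pos"]); R=np.array(s["ee_rot"]); print(s["time_s"],t,np.degrees(np.arctan2(R[1,0],R[0,0])),R[:2,2],s["joints"])
c=imaging.capture("wrist"); cv2.imwrite("pics/w6.png",c["frame"])
hsv=cv2.cvtColor(c["frame"],cv2.COLOR_BGR2HSV)
q=proj(c,[[.64,.04,.008],[.585,.04,.008],[.50,.04,.008],[.665,-.058,0],[.665,.07,0]])
for p in q: 
    if 0<p[0]<640 and 0<p[1]<480: print(p.round(),hsv[int(p[1]),int(p[0])])
for d in models.place_of(c,"handle")[:3]:
    px=np.array(d["at"])*[640,480]; print("handle",d["confidence"],px.round(),onz(c,px,.052))
for d in models.cut_out(c,"carrier")[:3]:
    ys,xs=np.nonzero(d["region"]); print(d["confidence"],len(xs),xs.min(),xs.max(),ys.min(),ys.max())
print("Y",[(a[0].round(4),round(a[1])) for a in marks(c,(18,120,120),(35,255,255),(.4,.72,.1,.36))])
print("W",[(a[0].round(4),round(a[1])) for a in marks(c,(0,0,190),(180,25,255),(.42,.70,-.1,.1))])
for p in [(.6254,.0045),(.546,.001)]:
    q=topfit(c,p,.080,0); print(q[0].round(4),q[1].round(4),q[2],q[3])
E
```

```text
14.7667 [0.49787179 0.0369094  0.18961893] -85.99207312100272 [-0.00012753 -0.00015509] [ 2.29115233e+01  1.14395356e+01 -1.97141342e+01  6.23950455e-03
 -5.88565202e+01 -1.89068245e+01]
[150. 209.] [120   5  54]
[216. 214.] [ 30  46 225]
[318. 221.] [ 23  73 144]
[117.  83.] [ 70   3 226]
[126. 239.] [ 24   5 241]
handle 0.7 [351. 181.] [ 0.47878426 -0.00116006  0.052     ]
0.9 23260 112 374 90 246
0.77 1225 591 639 0 31
Y []
W [(array([ 0.4559, -0.07  ]), 808), (array([ 0.667 , -0.0555]), 788), (array([ 0.4831, -0.0458]), 129), (array([ 0.5975, -0.0397]), 2805), (array([ 0.4743, -0.0135]), 268), (array([0.656 , 0.0802]), 650)]
[0.6253 0.0045] 0.0162 3271 [array([0.6095, 0.0302]), array([0.6234, 0.0311]), array([0.6374, 0.0321])]
[0.5457 0.0028] 0.0161 3537 [array([0.5306, 0.0289]), array([0.5446, 0.0294]), array([0.5586, 0.0299])]
```

```bash
cat > tray.py <<'E'
from h import *
def tray(c,cx,cy):
    s=2000;x0,y0=cx-.15,cy-.11
    X,Y=np.meshgrid(np.arange(x0,x0+.3,1/s),np.arange(y0,y0+.22,1/s))
    m=proj(c,np.stack([X.ravel(),Y.ravel(),0*X.ravel()+.014],1)).reshape(X.shape+(2,)).astype(np.float32)
    w=cv2.cvtColor(cv2.remap(c["frame"],m,None,cv2.INTER_LINEAR),cv2.COLOR_BGR2HSV)
    k=cv2.inRange(w,(14,22,90),(36,110,255)); k=cv2.morphologyEx(k,cv2.MORPH_OPEN,np.ones((5,5)))
    n,l,st,_=cv2.connectedComponentsWithStats(k)
    k=np.isin(l,[i for i in range(1,n) if st[i,4]>600])
    ys,xs=np.nonzero(k); pts=np.c_[xs/s+x0,ys/s+y0]
    # edge lines via quantile-robust extremes along a yaw scan
    out=[]
    for side,ax,sg in (("+y",0,1),("-y",0,-1),("+x",1,1),("-x",1,-1)):
        a=(pts[:,ax]*500).round().astype(int); d={}
        for i,v in zip(a,pts[:,1-ax]*sg): d[i]=max(d.get(i,-9),v)
        u=np.array([i/500 for i in d]); v=np.array([d[i]*sg for i in d])
        lo,hi=(cx-.08,cx+.08) if ax==0 else (cy-.045,cy+.045)
        g=(u>lo)&(u<hi); u,v=u[g],v[g]
        if len(u)<8: continue
        for _ in range(8):
            p=np.polyfit(u,v,1); e=np.abs(v-np.polyval(p,u)); keep=e<=max(.0008,2*np.median(e)); u,v=u[keep],v[keep]
        out.append((side,np.degrees(np.arctan(p[0]))*(1 if ax==0 else -1),np.polyval(p,cx if ax==0 else cy),len(u)))
    (a,b),(w_,h_),an=cv2.minAreaRect((pts*1000).astype(np.float32))
    return out,(a/1000,b/1000,w_,h_,an)
E
python3 - <<'E'
from tray import *
for n in ["wrist","scene","side"]:
    o,m=tray(imaging.capture(n),.560,.001); print(n,np.round(m,3))
    for x in o: print(x[0],np.round(x[1:],4))
E
```

```text
wrist [5.61000e-01 3.00000e-03 1.99637e+02 1.19626e+02 2.77000e+00]
+y [2.8763e+00 6.2300e-02 7.9000e+01]
-y [ 2.8266e+00 -5.6600e-02  7.9000e+01]
+x [36.0525  0.6138 44.    ]
-x [ 2.8463  0.4615 44.    ]
scene [5.61000e-01 2.00000e-03 2.09998e+02 1.27881e+02 2.41100e+00]
+y [2.5968e+00 6.5000e-02 7.7000e+01]
-y [ 3.2581  0.033  30.    ]
+x [ 2.5965  0.6657 44.    ]
-x [69.1807  0.5425 22.    ]
side [ 5.58000e-01 -2.00000e-03  2.04130e+02  1.28606e+02  2.69800e+00]
+y [-1.39102e+01  1.16000e-02  7.90000e+01]
-y [ 2.8641e+00 -6.5500e-02  7.9000e+01]
+x [61.3723  0.5916 19.    ]
-x [ 2.8272  0.4566 44.    ]
```

>>> apply_moves([
  [[0.018,0.012,0],1.2],
  [[0.0186,0.0112,0.01],0],
  [[0,0,0.02],0],
  [[0,0,0.02],0],
  [[0,0,0.01],0],
])

```text
time_s: 15.48
tcp_pos: [0.4747, -0.0018, 0.1281]
ee_rot: [[0.048, -0.999, -0.003], [-0.999, -0.048, -0.0], [0.0, 0.003, -1.0]]
wrist_force: [-0.4, 0.7, 0.6]
gripper_width: 0.459
gripper_force: 0.0
```

>>> apply_moves([
  [[0,0,0],0],
  [[0,0,0],0],
  [[0,0,0],0],
  [[0,0,0],0],
  [[0,0,0],0],
])

```text
time_s: 15.9
tcp_pos: [0.4767, -0.0009, 0.1308]
ee_rot: [[0.049, -0.999, 0.002], [-0.999, -0.049, 0.001], [-0.0, -0.002, -1.0]]
wrist_force: [-0.4, 0.0, -0.3]
gripper_width: 0.462
gripper_force: 0.0
```

```bash
python3 - <<'E'
from tray import *
s=r.sense();t=np.array(s["tcp_pos"]); R=np.array(s["ee_rot"]); print(s["time_s"],t,np.degrees(np.arctan2(R[1,0],R[0,0])),s["gripper_width"])
c=imaging.capture("wrist")
o,m=tray(c,.560,.001); print(np.round(m,3)); print(o)
for d in models.place_of(c,"handle")[:3]:
    px=np.array(d["at"])*[640,480]; P=onz(c,px,.052); print("handle",d["confidence"],px.round(),P, R.T@(np.r_[P[:2],.033]-t))
print(R.T@(np.array([.4773,-.0012,.033])-t))
E
```

```text
15.9 [ 0.47668758 -0.00091597  0.13077778] -87.16479782962871 0.4621607923244158
[5.61000e-01 2.00000e-03 1.99785e+02 1.20246e+02 2.76400e+00]
[('+y', np.float64(-4.784302408382435), np.float64(0.019170886075949384), 79), ('-y', np.float64(2.8317967254858383), np.float64(-0.05741139240506327), 79), ('+x', np.float64(66.77537045006882), np.float64(0.5669876260452532), 15), ('-x', np.float64(2.8040007891137386), np.float64(0.4613636363636365), 44)]
handle 0.57 [317. 257.] [ 4.78925577e-01 -3.50522832e-04  5.20000000e-02] [-0.00040963 -0.0020727   0.0977822 ]
[ 0.0003584  -0.0004071   0.09777861]
```

>>> apply_moves([
  [[0,-0.0008,0.015],0],
  [[0,0,0.025],0],
  [[0,0,0.025],0],
  [[0,0,0.02],0],
  [[0,0,0.008],0],
])

```text
time_s: 16.42
tcp_pos: [0.4753, -0.0015, 0.0347]
ee_rot: [[0.049, -0.999, -0.004], [-0.999, -0.049, -0.001], [0.001, 0.004, -1.0]]
wrist_force: [0.1, -0.6, 0.8]
gripper_width: 0.458
gripper_force: 0.0
```

>>> apply_moves([
  [[0,0,0.004],0],
  [[0,0,0],0],
  [[0,0,0],0],
  [[0,0,0],0],
  [[0,0,0],0],
])

```text
time_s: 16.83
tcp_pos: [0.4777, -0.0009, 0.034]
ee_rot: [[0.049, -0.999, 0.002], [-0.999, -0.049, 0.001], [-0.001, -0.003, -1.0]]
wrist_force: [0.4, -0.3, 0.2]
gripper_width: 0.462
gripper_force: 0.0
```

>>> apply_moves([
  [[0,0,0],0],
  [[0,0,0],0],
  [[0,0,0],0],
  [[0,0,0],0],
  [[0,0,0],0],
], hand=0.02)

```text
time_s: 17.25
tcp_pos: [0.4769, -0.0011, 0.033]
ee_rot: [[0.049, -0.999, 0.0], [-0.999, -0.049, 0.0], [-0.0, -0.0, -1.0]]
wrist_force: [-0.5, 0.1, 0.1]
gripper_width: 0.242
gripper_force: 0.0
```

>>> apply_moves([
  [[0,0,0],0],
  [[0,0,0],0],
  [[0,0,0],0],
  [[0,0,0],0],
  [[0,0,0],0],
], hand=0.014)

```text
time_s: 17.67
tcp_pos: [0.4769, -0.0011, 0.0329]
ee_rot: [[0.049, -0.999, -0.0], [-0.999, -0.049, -0.0], [0.0, 0.0, -1.0]]
wrist_force: [-0.2, -0.0, -0.0]
gripper_width: 0.163
gripper_force: 0.0
```

>>> apply_moves([
  [[0,0,0],0],
  [[0,0,0],0],
  [[0,0,0],0],
  [[0,0,0],0],
], hand=0.008)

```text
time_s: 18.0
tcp_pos: [0.4769, -0.0012, 0.0329]
ee_rot: [[0.049, -0.999, 0.0], [-0.999, -0.049, -0.0], [0.0, -0.0, -1.0]]
wrist_force: [0.5, 0.1, -0.6]
gripper_width: 0.126
gripper_force: 30.0
```

```bash
python3 - <<'E'
from tray import *
s=r.sense();t=np.array(s["tcp_pos"]); R=np.array(s["ee_rot"]); print(s["time_s"],t,np.degrees(np.arctan2(R[1,0],R[0,0])),s["gripper_width"],s["gripper_force"],s["wrist_force"],s["moment"])
c=imaging.capture("wrist")
o,m=tray(c,.560,.001); print(np.round(m,3)); print(o)
E
```

```text
18.0 [ 0.47692461 -0.00115261  0.03287953] -87.1778035714829 0.12570801523925892 29.96870543807745 [ 0.46803424  0.11471614 -0.59762414] [ 0.05644242 -0.0620631   0.04496853]
[ 5.42000e-01 -2.30000e-02  1.60095e+02  7.13280e+01  2.77000e+00]
[('+y', np.float64(-13.512604103404692), np.float64(-0.020196465751027987), 70), ('-y', np.float64(2.887434564266477), np.float64(-0.057910137522197626), 59), ('+x', np.float64(69.26423068429641), np.float64(0.5375287083860095), 12), ('-x', np.float64(-32.85880728974439), np.float64(0.4814434269434272), 27)]
```

>>> apply_moves([
  [[-0.002,0,0],0],
  [[-0.004,0,0],0],
  [[-0.006,0,0],0.1],
  [[-0.008,0,0],0.2],
  [[-0.01,0,0],0.2],
])

```text
time_s: 18.47
tcp_pos: [0.4745, 0.0282, 0.0328]
ee_rot: [[0.038, -0.999, -0.002], [-0.999, -0.038, -0.001], [0.001, 0.002, -1.0]]
wrist_force: [0.8, -5.5, 1.8]
gripper_width: 0.126
gripper_force: 30.7
```

>>> apply_moves([
  [[-0.01,0,0],0.25],
  [[-0.01,0,0],0.25],
  [[-0.01,0,0],0.25],
  [[-0.01,0,0],0.25],
  [[-0.01,0,0],0.25],
])

```text
time_s: 18.88
tcp_pos: [0.4727, 0.0783, 0.0328]
ee_rot: [[0.017, -1.0, -0.003], [-1.0, -0.017, -0.002], [0.002, 0.003, -1.0]]
wrist_force: [-0.2, -5.5, 2.4]
gripper_width: 0.128
gripper_force: 30.7
```

>>> apply_moves([
  [[-0.01,0,0],0.25],
  [[-0.01,0,0],0.25],
  [[-0.01,0,0],0.25],
  [[-0.01,0,0],0.25],
  [[-0.01,0,0],0.25],
])

```text
time_s: 19.3
tcp_pos: [0.4719, 0.1279, 0.0328]
ee_rot: [[-0.005, -1.0, -0.003], [-1.0, 0.005, -0.002], [0.002, 0.003, -1.0]]
wrist_force: [0.5, -6.5, 2.9]
gripper_width: 0.125
gripper_force: 30.7
```

>>> apply_moves([
  [[-0.01,0,0],0.25],
  [[-0.01,0,0],0.25],
  [[-0.01,0,0],0.25],
  [[-0.01,0,0],0.25],
  [[-0.01,0,0],0.25],
])

```text
time_s: 19.72
tcp_pos: [0.4723, 0.1774, 0.0328]
ee_rot: [[-0.027, -1.0, -0.004], [-1.0, 0.027, -0.003], [0.004, 0.004, -1.0]]
wrist_force: [-0.3, -6.9, 4.4]
gripper_width: 0.126
gripper_force: 30.8
```

>>> apply_moves([
  [[-0.01,-0.001,0],0.2],
  [[-0.008,-0.001,0],0.2],
  [[-0.006,-0.001,0],0.2],
  [[-0.004,0,0],0.2],
  [[-0.002,0,0],0.1],
])

```text
time_s: 20.13
tcp_pos: [0.4762, 0.2071, 0.0328]
ee_rot: [[-0.042, -0.999, -0.004], [-0.999, 0.042, -0.004], [0.004, 0.004, -1.0]]
wrist_force: [0.1, -7.3, 5.4]
gripper_width: 0.125
gripper_force: 30.9
```

```bash
python3 - <<'E'
from tray import *
s=r.sense();t=np.array(s["tcp_pos"]); R=np.array(s["ee_rot"]); h=np.degrees(np.arctan2(R[1,0],R[0,0])); print(s["time_s"],t,h,s["gripper_width"],s["gripper_force"],s["wrist_force"],s["moment"])
a=np.radians(h+90); C=t[:2]+.084*np.array([np.cos(a),np.sin(a)]); print("carrier by tool",C)
print("target rel tool",R.T@(np.array([.4815,.2454,t[2]])-t))
for n in ["wrist","scene","side"]:
    c=imaging.capture(n); o,m=tray(c,*C); print(n,np.round(m,3)); 
    for x in o: print(x[0],np.round(x[1:],4))
    print("Y",[(a[0].round(4),round(a[1])) for a in marks(c,(18,120,120),(35,255,255),(.4,.72,.1,.36))])
E
```

```text
20.1333 [0.4762271  0.20713067 0.03280526] -92.43176326881895 0.12492081569438576 30.854657907038927 [ 0.13693024 -7.31296268  5.43081822] [-1.98173918 -0.06778793 -0.4421611 ]
carrier by tool [0.56015145 0.20356659]
target rel tool [-0.0384583  -0.00364382 -0.00016546]
wrist [  0.538   0.176  72.624 159.635  84.56 ]
+y [-22.0098   0.1758  68.    ]
-y [-5.3602  0.1381 55.    ]
+x [62.484   0.5299 15.    ]
-x [-5.2345  0.4603 22.    ]
Y [(array([0.449 , 0.1865]), 491), (array([0.6228, 0.2951]), 101)]
scene [5.61000e-01 1.98000e-01 1.26026e+02 2.09308e+02 8.47100e+01]
+y [-5.2911  0.2609 80.    ]
-y [ 5.7696  0.226  51.    ]
+x [-5.7863  0.6652 39.    ]
-x [67.2662  0.5638 16.    ]
Y [(array([0.6699, 0.1692]), 816), (array([0.6707, 0.2988]), 1019), (array([0.4587, 0.3084]), 1041)]
side [5.58000e-01 1.92000e-01 1.30094e+02 2.05210e+02 8.45260e+01]
+y [-13.4827   0.2095  80.    ]
-y [-5.3468  0.1267 80.    ]
+x [25.2582  0.6147 45.    ]
-x [-5.2857  0.4577 43.    ]
Y [(array([0.6757, 0.1753]), 661), (array([0.4493, 0.1841]), 533), (array([0.4537, 0.2959]), 303), (array([0.6707, 0.3109]), 562), (array([0.4628, 0.3212]), 370)]
```

>>> apply_moves([
  [[-0.003,-0.001,0],-0.7],
  [[-0.006,-0.001,0],-0.7],
  [[-0.008,-0.001,0],-0.7],
  [[-0.008,0,0],-0.7],
  [[-0.006,0,0],-0.7],
])

```text
time_s: 20.7
tcp_pos: [0.4805, 0.2388, 0.0328]
ee_rot: [[0.02, -1.0, -0.002], [-1.0, -0.02, -0.002], [0.002, 0.002, -1.0]]
wrist_force: [0.9, -6.9, 3.1]
gripper_width: 0.126
gripper_force: 30.8
```

>>> apply_moves([
  [[-0.004,0,0],-0.2],
  [[-0.002,0,0],0],
  [[0,0,0],0],
  [[0,0,0],0],
  [[0,0,0],0],
])

```text
time_s: 21.12
tcp_pos: [0.4806, 0.2453, 0.0328]
ee_rot: [[0.023, -1.0, -0.001], [-1.0, -0.023, -0.001], [0.001, 0.001, -1.0]]
wrist_force: [-2.1, -3.9, 3.6]
gripper_width: 0.127
gripper_force: 30.7
```

```bash
cat > chk.py <<'E'
from tray import *
s=r.sense();t=np.array(s["tcp_pos"]); R=np.array(s["ee_rot"]); h=np.degrees(np.arctan2(R[1,0],R[0,0])); print(s["time_s"],t,h,s["gripper_width"],s["gripper_force"],s["wrist_force"],s["moment"])
ys=[]
for n in ["wrist","side","scene"]:
    c=imaging.capture(n); o,m=tray(c,.561,.24); print(n,np.round(m,3)); 
    for x in o:
        if abs(x[1])<9: print(x[0],np.round(x[1:],4)); ys.append(x[1])
a=np.radians(np.median(ys)); C=t[:2]+.084*np.array([np.cos(a),np.sin(a)]); print("yaw",np.degrees(a),"centre",C,"to go",[.5654,.2418]-C)
print("target bar rel tool",R.T@(np.array([.4815,.2454,t[2]])-t))
E
python3 chk.py
```

```text
21.1167 [0.48056609 0.24526984 0.03284195] -88.66066483930005 0.12666091254244216 30.747127700597048 [-2.14020167 -3.91228803  3.61926248] [-1.03400543  0.51793509 -0.45454316]
wrist [  0.544   0.219  72.527 160.241  88.586]
-y [-1.2725  0.1824 65.    ]
-x [-1.9889  0.4651 22.    ]
side [  0.562   0.236 132.011 203.803  88.68 ]
-y [-1.3724  0.1705 80.    ]
-x [-1.5453  0.4611 45.    ]
scene [  0.565   0.241 126.751 208.952  88.55 ]
+y [-1.4547  0.3035 80.    ]
-y [ 7.3412  0.267  44.    ]
+x [-1.8281  0.6692 45.    ]
yaw -1.4547462724307685 centre [0.56453902 0.2431373 ] to go [ 0.00086098 -0.0013373 ]
target bar rel tool [-1.08295497e-04 -9.36697367e-04 -1.00186368e-06]
```

>>> apply_moves([
  [[0,-0.0005,0],0.4],
  [[0,-0.0005,0],0.4],
  [[0,0,0],0.3],
  [[0,0,0],0],
  [[0,0,0],0],
])

```text
time_s: 21.68
tcp_pos: [0.4806, 0.2453, 0.0328]
ee_rot: [[0.005, -1.0, -0.003], [-1.0, -0.005, -0.001], [0.001, 0.003, -1.0]]
wrist_force: [-7.1, -2.3, 7.3]
gripper_width: 0.13
gripper_force: 30.3
```

```bash
python3 chk.py
```

```text
21.6833 [0.48057228 0.24525284 0.03282533] -89.72580336987593 0.12950748696547332 30.333250472322106 [-7.06055616 -2.29109059  7.34155997] [-0.69022161  1.87985526 -0.31964184]
wrist [  0.544   0.218  71.984 159.754  88.586]
-y [-1.3247  0.1824 60.    ]
-x [-1.7707  0.4651 22.    ]
side [  0.562   0.236 131.964 203.796  88.655]
-y [-1.4105  0.1706 80.    ]
-x [-1.5981  0.4612 45.    ]
scene [  0.565   0.241 126.262 209.22   88.559]
+y [-1.4698  0.3035 80.    ]
-y [ 7.3207  0.267  44.    ]
+x [-1.4642  0.6691 45.    ]
yaw -1.4641583101464777 centre [0.56454485 0.24310651] to go [ 0.00085515 -0.00130651]
target bar rel tool [-1.42716813e-04 -9.28410230e-04 -2.67746039e-06]
```

>>> apply_moves([
  [[0,0,0],0.5],
  [[0,0,0],0.5],
  [[0,0,0],0.3],
  [[0,0,0],0],
])

```text
time_s: 22.17
tcp_pos: [0.4806, 0.2452, 0.0328]
ee_rot: [[-0.017, -1.0, -0.003], [-1.0, 0.017, -0.001], [0.002, 0.003, -1.0]]
wrist_force: [-7.0, -3.2, 7.2]
gripper_width: 0.13
gripper_force: 30.0
```

```bash
python3 chk.py
```

```text
22.1667 [0.48057758 0.2452403  0.03283391] -90.97654250852331 0.13011566012672743 30.046861439477652 [-6.99253859 -3.23197519  7.22139049] [-0.64831115  1.83046774 -0.04996069]
wrist [  0.544   0.218  70.969 159.736  88.668]
-y [-1.2158  0.1825 56.    ]
-x [-1.4632  0.4649 24.    ]
side [  0.562   0.236 132.067 203.889  88.578]
-y [-1.3475  0.1705 80.    ]
-x [-1.5019  0.4611 45.    ]
scene [  0.566   0.241 126.805 208.428  88.594]
+y [-1.4636  0.3035 80.    ]
-y [ 7.3442  0.267  44.    ]
+x [-1.6037  0.6693 45.    ]
yaw -1.46321531943381 centre [0.56455019 0.24309535] to go [ 0.00084981 -0.00129535]
target bar rel tool [-1.75399710e-04 -9.19558700e-04 -2.65807712e-06]
```

The carrier is already inside the marks, about 1° off square. A small motion back and forth in x, combined with a turn, should take that out.

>>> apply_moves([
  [[0,0.002,0],0.2],
  [[0,0.002,0],0.2],
  [[0,0.001,0],0.1],
  [[0,0,0],0],
  [[0,-0.002,0],0.1],
])

```text
time_s: 22.73
tcp_pos: [0.4785, 0.2464, 0.0329]
ee_rot: [[-0.028, -1.0, -0.001], [-1.0, 0.028, 0.001], [-0.001, 0.001, -1.0]]
wrist_force: [-6.1, 2.5, 3.3]
gripper_width: 0.127
gripper_force: 30.0
```

>>> apply_moves([
  [[0,-0.002,0],0.2],
  [[0,-0.002,0],0.2],
  [[0,-0.001,0],0],
  [[0,0,0],0],
  [[0,0,0],0],
])

```text
time_s: 23.15
tcp_pos: [0.4824, 0.2452, 0.0329]
ee_rot: [[-0.035, -0.999, -0.003], [-0.999, 0.035, -0.002], [0.002, 0.003, -1.0]]
wrist_force: [-6.3, 1.0, 4.1]
gripper_width: 0.129
gripper_force: 30.0
```

```bash
python3 chk.py
```

```text
23.15 [0.48242395 0.24519678 0.03286012] -92.00489526190908 0.12855136240078519 30.039130894001573 [-6.29901934  1.03927479  4.10971237] [0.36538786 1.55397817 0.07543621]
wrist [  0.546   0.218  70.954 159.314  88.713]
+y [ 0.8133  0.2089 29.    ]
-y [-1.2699  0.1826 57.    ]
-x [-1.7806  0.4669 24.    ]
side [  0.565   0.236 131.2   204.356  88.531]
-y [-1.3502  0.1706 80.    ]
-x [-1.4095  0.463  45.    ]
scene [  0.567   0.241 126.249 208.811  88.559]
+y [-1.4462  0.3036 80.    ]
+x [-1.7847  0.6712 45.    ]
yaw -1.4094635539266303 centre [0.56639854 0.24313061] to go [-0.00099854 -0.00133061]
target bar rel tool [-1.70767290e-04  9.30494847e-04  2.70440904e-06]
```

>>> apply_moves([
  [[0.003,0.001,0],0.5],
  [[0.004,0,0],0.5],
  [[0.003,0,0],0.4],
  [[0,0,0],0],
  [[-0.003,0,0],0],
])

```text
time_s: 23.72
tcp_pos: [0.4827, 0.2375, 0.0329]
ee_rot: [[-0.061, -0.998, -0.001], [-0.998, 0.061, -0.001], [0.001, 0.001, -1.0]]
wrist_force: [1.3, -2.8, 0.7]
gripper_width: 0.126
gripper_force: 30.0
```

>>> apply_moves([
  [[-0.004,0,0],0],
  [[-0.003,0,0],0],
  [[0,0,0],0],
  [[0,0,0],0],
])

```text
time_s: 24.05
tcp_pos: [0.4825, 0.2443, 0.0329]
ee_rot: [[-0.061, -0.998, -0.002], [-0.998, 0.061, -0.002], [0.002, 0.002, -1.0]]
wrist_force: [-0.3, -4.5, 3.7]
gripper_width: 0.12
gripper_force: 30.3
```

```bash
python3 chk.py
```

```text
24.05 [0.4825086  0.24429734 0.03286138] -93.51287450136506 0.11985878761358132 30.301952362060547 [-0.25543637 -4.47012083  3.66035264] [-1.37230212  0.24357359 -0.29388893]
wrist [  0.544   0.213  71.899 159.752  84.685]
-y [-5.1134  0.1761 58.    ]
-x [-5.3219  0.4666 24.    ]
side [  0.565   0.229 130.964 204.311  84.652]
-y [-5.0486  0.164  78.    ]
-x [-5.1401  0.4637 45.    ]
scene [  0.567   0.234 127.519 208.051  84.731]
+y [-5.2406  0.2981 80.    ]
-y [-0.3487  0.2639 40.    ]
+x [-5.4059  0.6714 45.    ]
yaw -5.140143678264342 centre [0.56617079 0.2367716 ] to go [-0.00077079  0.0050284 ]
target bar rel tool [-1.03878411e-03  1.07426791e-03 -2.41698296e-07]
```

The bar pivots in the grip, so I'll control yaw by combining y-travel with tool turn and measure after each leg.

>>> apply_moves([
  [[-0.001,0,0],-1],
  [[-0.002,0,0],-1],
  [[-0.002,0,0],-1],
  [[-0.001,0,0],-0.5],
  [[0,0,0],0],
])

```text
time_s: 24.62
tcp_pos: [0.483, 0.2509, 0.0328]
ee_rot: [[-0.0, -1.0, -0.001], [-1.0, 0.0, -0.001], [0.001, 0.001, -1.0]]
wrist_force: [-1.3, -5.1, 4.0]
gripper_width: 0.124
gripper_force: 31.0
```

```bash
python3 chk.py
```

```text
24.6167 [0.4830444  0.25085918 0.032849  ] -90.00012419056455 0.12379053061633503 30.97452082671225 [-1.33009236 -5.06461359  3.97305775] [-1.3698418   0.07834385 -0.46927199]
wrist [  0.546   0.222  72.932 160.041  86.864]
+y [-0.2338  0.2126 37.    ]
-y [-3.1192  0.1855 65.    ]
-x [-3.5894  0.467  27.    ]
side [  0.565   0.238 131.378 204.66   86.463]
-y [-3.2426  0.1734 80.    ]
-x [-3.472   0.4635 45.    ]
scene [  0.568   0.245 126.487 208.903  86.165]
+y [-3.3299  0.3069 75.    ]
+x [-3.282   0.6714 45.    ]
yaw -3.28204293717711 centre [0.56690662 0.24605008] to go [-0.00150662 -0.00425008]
target bar rel tool [5.45917929e-03 1.54437882e-03 7.74599688e-06]
```

>>> apply_moves([
  [[0.001,0.0005,0],0.5],
  [[0.0015,0.0005,0],0.5],
  [[0.001,0.0005,0],0.5],
  [[0,0,0],0],
  [[0,0,0],0],
])

```text
time_s: 25.18
tcp_pos: [0.4826, 0.249, 0.0329]
ee_rot: [[-0.024, -1.0, 0.002], [-1.0, 0.024, 0.001], [-0.001, -0.002, -1.0]]
wrist_force: [2.2, 0.5, -1.4]
gripper_width: 0.122
gripper_force: 30.0
```

```bash
python3 chk.py
```

```text
25.1833 [0.48260738 0.24897969 0.03290109] -91.36920133017287 0.12183192007222521 30.007369976956397 [ 2.23515017  0.50354267 -1.43231067] [ 0.23350503 -0.48728631 -0.0788936 ]
wrist [  0.546   0.222  71.935 160.134  88.047]
+y [ 0.2214  0.212  29.    ]
-y [-1.8185  0.1855 56.    ]
-x [-2.3362  0.4669 22.    ]
side [  0.565   0.24  134.217 204.544  87.973]
-y [-1.7168  0.1736 80.    ]
-x [-1.8187  0.463  45.    ]
scene [  0.568   0.245 124.714 208.299  88.3  ]
+y [-1.8211  0.3066 80.    ]
+x [-1.9714  0.6711 45.    ]
yaw -1.8186620715662343 centre [0.56656507 0.24631384] to go [-0.00116507 -0.00451384]
target bar rel tool [ 3.60512173e-03  1.02151837e-03 -6.82200447e-06]
```

>>> apply_moves([
  [[0.001,0.0005,0],1],
  [[0.0015,0.0005,0],1],
  [[0.001,0,0],1],
  [[0,0,0],0.3],
  [[0,0,0],0],
])

```text
time_s: 25.75
tcp_pos: [0.4807, 0.2447, 0.0329]
ee_rot: [[-0.082, -0.997, -0.0], [-0.997, 0.082, 0.0], [-0.0, 0.0, -1.0]]
wrist_force: [0.5, 2.4, -0.8]
gripper_width: 0.125
gripper_force: 30.5
```

```bash
python3 chk.py
```

```text
25.75 [0.48069015 0.24468049 0.03289729] -94.71328837673158 0.12485923450548427 30.45804586261511 [ 0.5008513   2.43192589 -0.83930955] [ 0.83166664 -0.12030275  0.3347225 ]
wrist [  0.543   0.216  71.024 160.066  87.316]
+y [-0.3211  0.2066 27.    ]
-y [-2.563   0.1802 63.    ]
-x [-2.7506  0.4648 24.    ]
side [  0.563   0.233 131.069 204.425  87.397]
-y [-2.5661  0.1682 80.    ]
-x [-2.4858  0.4615 45.    ]
scene [  0.565   0.239 125.912 208.466  87.248]
+y [-2.6155  0.3016 80.    ]
+x [-2.7796  0.6695 45.    ]
yaw -2.5660833843524635 centre [0.56460592 0.24091967] to go [0.00079408 0.00088033]
target bar rel tool [-7.83623872e-04 -7.47990179e-04  3.27231614e-08]
```

Centre is within 1.2 mm and yaw within 0.15°. Releasing and retreating straight up.

>>> apply_moves([
  [[0,0,0],0],
  [[0,0,0],0],
  [[0,0,0],0],
  [[0,0,0],0],
  [[0,0,0],0],
], hand=0.036)

```text
time_s: 26.32
tcp_pos: [0.4807, 0.2442, 0.0329]
ee_rot: [[-0.083, -0.997, -0.0], [-0.997, 0.083, -0.0], [0.0, 0.0, -1.0]]
wrist_force: [-0.3, 0.2, -0.5]
gripper_width: 0.382
gripper_force: 0.0
```

>>> apply_moves([
  [[0,0,-0.01],0],
  [[0,0,-0.02],0],
  [[0,0,-0.03],0],
  [[0,0,-0.035],0],
  [[0,0,-0.035],0],
])

```text
time_s: 26.73
tcp_pos: [0.4804, 0.2441, 0.1648]
ee_rot: [[-0.082, -0.997, -0.001], [-0.997, 0.082, -0.001], [0.001, 0.001, -1.0]]
wrist_force: [0.9, 0.7, -0.6]
gripper_width: 0.415
gripper_force: 0.0
```

>>> apply_moves([
  [[-0.02,0,-0.02],0],
  [[-0.02,0,0],0],
  [[0,0,0],0],
  [[0,0,0],0],
  [[0,0,0],0],
])

```text
time_s: 27.15
tcp_pos: [0.4834, 0.2838, 0.1826]
ee_rot: [[-0.083, -0.997, -0.001], [-0.997, 0.083, -0.001], [0.001, 0.001, -1.0]]
wrist_force: [-0.3, 0.3, 0.1]
gripper_width: 0.411
gripper_force: 0.0
```

```bash
python3 chk.py; python3 - <<'E'
from pile import *
a=np.radians(-2.6); C=np.array([.5648,.241]); u=np.array([np.cos(a),np.sin(a)])
for n in ["wrist","side","scene"]:
    c=imaging.capture(n)
    for d in (.064,-.014):
        q=topfit(c,C+d*u,.080,0); print(n,d,"exp",(C+d*u).round(4),q[0].round(4),q[1].round(4),q[2],q[3])
    print("Y",[(x[0].round(4),round(x[1]),x[2].round(4)) for x in marks(c,(18,120,120),(35,255,255),(.42,.70,.14,.34))])
c=imaging.capture("side"); print([np.round(onz(c,np.array(d["at"])*[640,480],0),3) for d in models.place_of(c,"reject")[:2]])
E
```

```text
27.15 [0.48344995 0.28375926 0.18260839] -94.73353407237556 0.41090409440481757 0.0 [-0.27538242  0.33403186  0.06212997] [ 0.06652697 -0.05538739  0.03332737]
wrist [  0.564   0.241 119.477 199.822  87.436]
+y [-2.5339  0.3005 66.    ]
-y [-2.6227  0.1815 80.    ]
+x [-2.2595  0.6019 24.    ]
-x [-2.5479  0.465  45.    ]
side [  0.563   0.233 130.312 204.046  87.51 ]
-y [-2.5647  0.1682 80.    ]
-x [-2.531   0.4615 45.    ]
scene [  0.565   0.239 126.045 208.562  87.121]
+y [-2.6892  0.3016 75.    ]
+x [-2.772   0.6694 45.    ]
yaw -2.556343260717881 centre [0.56736636 0.28001271] to go [-0.00196636 -0.03821271]
target bar rel tool [ 3.83893174e-02 -1.22222051e-03  4.05571352e-05]
wrist 0.064 exp [0.6287 0.2381] [0.6289 0.2364] 0.0162 3470 [array([0.6311, 0.1959]), array([0.6436, 0.2627]), array([0.6156, 0.2634]), array([0.6296, 0.263 ]), array([0.6335, 0.276 ])]
wrist -0.014 exp [0.5508 0.2416] [0.5495 0.2422] 0.0161 3855 [array([0.5649, 0.2679]), array([0.5509, 0.2687]), array([0.5369, 0.2696])]
Y [(array([0.6687, 0.1723]), 881, array([0.642 , 0.6845, 0.1575, 0.1985])), (array([0.
[... 756 characters left out ...]
 1143 [array([0.6402, 0.2582]), array([0.6116, 0.2585]), array([0.6256, 0.2585])]
scene -0.014 exp [0.5508 0.2416] [0.544  0.2384] 0.015 1554 [array([0.517 , 0.2137]), array([0.5161, 0.2382]), array([0.5613, 0.2635]), array([0.5467, 0.2641]), array([0.533 , 0.2653])]
Y [(array([0.6654, 0.1672]), 1003, array([0.637 , 0.682 , 0.151 , 0.1945])), (array([0.4447, 0.1672]), 156, array([0.436, 0.452, 0.161, 0.176])), (array([0.444 , 0.1943]), 240, array([0.4375, 0.4515, 0.1835, 0.205 ])), (array([0.6707, 0.2988]), 1018, array([0.644 , 0.687 , 0.2715, 0.316 ])), (array([0.4598, 0.3112]), 734, array([0.4445, 0.4865, 0.2845, 0.325 ]))]
[array([ 0.563, -0.237,  0.   ]), array([ 0.631,  0.244, -0.   ])]
```

```bash
python3 -c "
from station import r
print(r.finish_job())"
```

```text
the job is handed in; nothing more can be done
None
```

I set the last housing on the far pile, about 0.3 mm from flush, slid the carrier into the yellow marks (within 2 mm and 0.1° of square) with both piles still in place, and handed the job in at about 28 s; no verdict came back.

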